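# Sort left- and right-hand shelf brackets

### The job

Sort the two loose shelf brackets, one left-hand and one right-hand, into their own plywood trays: each goes into the tray whose screwed-down sample is the same hand, not its mirror image. Lay each bracket flat on the tray's floor, the way up it lies now, and let it go.

Things in the scene. Friction and masses are not known exactly. Their poses are not given: they have to be found in the camera images.
- bracket_left: loose steel bracket, lying flat: spine 100 (x) x 16 (y) x 24 mm high; gripped across the 16 mm at mid-length. At its +x end a flat ear with a hole, 4 thick, 36 along x, out to 48 mm from the spine's midline, to +y: seen from above, ear end away from you, the ear is on the left. Origin: underside, mid-spine. (A third one, ear at mid-length, is neither hand: ignore it.)
- bracket_right: loose steel bracket, lying flat: spine 100 (x) x 16 (y) x 24 mm high; gripped across the 16 mm at mid-length. At its +x end a flat ear with a hole, 4 thick, 36 along x, out to 48 mm from the spine's midline, to -y: seen from above, ear end away from you, the ear is on the right. Origin: underside, mid-spine. (A third one, ear at mid-length, is neither hand: ignore it.)
- tray_left: fixed plywood tray for left-hand brackets: box 160 (x) x 150 (y) outside, walls 5 thick, 30 mm high, floor top 5 mm above table. Origin: table height, centre of box; x away from the robot within 15 deg. On its +x side a ledge 75 deep, 12 high holds a screwed-down left-hand sample, top at 36 mm, ear end to +y, ear to -x. Trays may swap sides.
- tray_right: fixed plywood tray for right-hand brackets: box 160 (x) x 150 (y) outside, walls 5 thick, 30 mm high, floor top 5 mm above table. Origin: table height, centre of box; x away from the robot within 15 deg. On its +x side a ledge 75 deep, 12 high holds a screwed-down right-hand sample, top at 36 mm, ear end to +y, ear to +x. Trays may swap sides.
There are look-alikes about, which are no part of the job. Leave any green or orange look-alike of the bracket_right alone.

How it is judged:
At the end, for the whole second after the job is handed in: The left-hand bracket lies in the left-hand tray and the right-hand bracket in the right-hand tray: origin between the tray's walls (75 mm along x and 70 mm along y of its centre), underside at most 12 mm above the table (so on the tray's floor), right way up within 10 degrees, released and at rest (x of bracket_left in the frame of tray_left between -0.075 and 0.075 m and y of bracket_left in the frame of tray_left between -0.07 and 0.07 m and z of bracket_left in the frame of tray_left below 0.012 m and angle between each of bracket_left, bracket_right's own z axis and vertical below 0.175 rad and linear speed of each of bracket_left, bracket_right below 0.02 m/s and x of bracket_right in the frame of tray_right between -0.075 and 0.075 m and y of bracket_right in the frame of tray_right between -0.07 and 0.07 m and z of bracket_right in the frame of tray_right below 0.012 m); the robot touches nothing.
It also fails if it takes over 64 s, if anything falls off the work surface, if the arm or the gripper's body presses on something with over 40 N, if the wrist force passes 120 N, or if a joint passes its speed limit or range.

### The arm

A 7-joint arm with a two-finger parallel gripper is mounted at the origin on the work surface. World frame = base frame: x ahead of the robot, y to its left, z up, the work surface at z = 0. Lengths are in m, angles in rad, forces in N, time in s.
With the tool pointing down it reaches from about 0.35 to 0.9 m from the base axis. Payload 8.1 kg.
Tool frame: the origin (TCP) lies on the front face of the gripper's body, between the roots of the fingers; the fingertips stand 66 mm ahead of it and the grasp point (between the pads) lies bot.grip_depth ahead of it (bot.grip_depth is the distance from the TCP to the grasp point, in m); z points along the fingers, y is the line along which they close (so a half turn about z gives the same grasp; the last joint's range is limited). The gripper opens to 92 mm and grips with 3 to 60 N. Pads are 19 mm wide; open, the fingers measure 130 mm over their backs; the gripper's body (75 mm by 190 mm) begins 47 mm behind the grasp point.
Start: joints at [1.011, 0.434, 0.025, 1.573, -0.012, 1.134, -0.075], TCP at [0.276, -0.561, 0.292] pointing down, gripper open.
Joint ranges: [-2.62, 2.62], [-0.44, 2.09], [-1.27, 1.32], [0.08, 2.57], [-1.32, 4.46], [0.12, 2], [-2.74, 2.74]. Speed limits (rad/s): [2.22, 2.22, 3.01, 3.01, 3.14, 3.14, 3.14].

### API

Orientations are given as a rotation vector (axis times angle).
In Python, from rig import bot gives the robot as it stands. The module is installed in compiled form; this text tells all that it offers. Calls block until the motion is done:
- bot.movep(position, orientation): joint-space move of the TCP to a pose.
- bot.move_l(position, attitude=None, v=0.15, contact_N=None): straight line of the TCP; attitude=None keeps the orientation; v is the mean speed in m/s. With contact_N (N) it stops when the force on the tool has changed by that much, and returns True; else False.
- bot.set_joints(angles): joint-space move.
- bot.move_gripper(opening): finger opening in m; the grip force is fixed at half the most; returns when the fingers have stopped.
- bot.sleep(seconds).
- bot.solve_ik(position, orientation): joint angles nearest the present ones, or None.
- bot.read_camera(name): name is "side" or "top" or "wrist"; returns the picture (400x640x3 uint8, red, green, blue); there is no depth.
- bot.camera_model(name): a dict with "K" (3x3 intrinsics, pixels), "k1" (the pictures are not rectified: a ray, as slopes to the right and down, at radius r is drawn at 1 + k1 r^2 times it, then the intrinsics apply), "T" (4x4, takes a point from camera to world coordinates); the wrist camera has in their place "mount" (4x4, takes a point from camera to tool coordinates, whose origin is the TCP and whose axes are the flange's). Camera axes: x right, y up, looking along -z (the intrinsics and any distortion apply to the point x, -y, -z); pixel columns grow to the right and rows downward; lengths in m; the calibration is good to about 2 mm. A picture is of the moment at which its call begins: read the wrist's pose just before it. camera_model takes no time and is no camera call.
A pose or a line that the arm cannot do raises bot.MotionError and nothing moves.
- bot.hand_in(): hands the job in; it is judged then, once.
Readings, each from a call of its own:
- bot.read_clock(): time.
- bot.read_joint_positions(): joint angles.
- bot.read_joint_vel(): joint speeds.
- bot.read_joint_torque(): joint torques, N m.
- bot.read_eef_pos(): TCP position.
- bot.read_ee_rot(): TCP orientation.
- bot.read_wrist_force(): force on the tool from outside, world axes, zero at the start.
- bot.read_ft_torque(): the same for the moment, N m.
- bot.read_opening(): finger opening in m.
- bot.read_finger_force(): force on a finger pad.
Only numpy, scipy, OpenCV 4.12 (cv2) and the standard library are available. Lean on these libraries where they do the work, as an engineer would, in place of code of your own. Each camera call takes 0.05 s, during which the arm holds its last target. There are 200 camera calls.

## Working session

There is one attempt and no reset: what is moved stays moved. The work goes in short steps, each a Python script; the robot and the scene stay as the last script left them, time stands still between calls to the robot, and variables do not carry over. Pictures are saved under pics/ and viewed, at most 10 in all, crops included, and the job is handed in when it is done.

```bash
mkdir -p pics
python3 - <<'E'
from rig import bot
import cv2,numpy as np
for n in("top","side"):
    cv2.imwrite(f"pics/{n}0.png",bot.read_camera(n)[:,:,::-1])
    m=bot.camera_model(n);print(n,m["K"],m["k1"],m["T"])
print(bot.camera_model("wrist"),bot.grip_depth,bot.read_ee_rot(),bot.read_clock())
E
```

```text
top [[446.14255989   0.         322.76947296]
 [  0.         446.14255989 207.01998842]
 [  0.           0.           1.        ]] -0.06063712215580956 [[-0.00985091  0.99777344 -0.06596307  0.41629102]
 [-0.9999468  -0.00962768  0.0037013  -0.00479266]
 [ 0.00305799  0.06599602  0.9978152   1.17296447]
 [ 0.          0.          0.          1.        ]]
side [[366.72337773   0.         320.38858759]
 [  0.         366.72337773 204.8606362 ]
 [  0.           0.           1.        ]] -0.007459534476015622 [[-0.81509735  0.38786911 -0.43031834  0.0557601 ]
 [-0.57930042 -0.55240553  0.59938231  0.61028315]
 [-0.00522835  0.73783852  0.67495702  0.7319485 ]
 [ 0.          0.          0.          1.        ]]
{'K': array([[336.40081029,   0.        , 317.13584566],
       [  0.        , 336.40081029, 203.29109118],
       [  0.        ,   0.        ,   1.        ]]), 'k1': -0.05975633469224462, 'mount': array([[ 8.29097474e-04,  9.68914201e-01,  2.47395600e-01,
         6.61451309e-02],
       [ 9.99999646e-01, -7.68081411e-04, -3.43143505e-04,
        -2.16142721e-04],
       [-1.42456653e-04,  2.47395797e-01, -9.68914495e-01,
        -9.25486155e-02],
       [ 0.00000000e+00,  0.00000000e+00,  0.00000000e+00,
         1.00000000e+00]])} 0.0467 [-3.05873123e+00 -7.10907554e-01  6.77422666e-04] 0.1
```

View pics/top0.png

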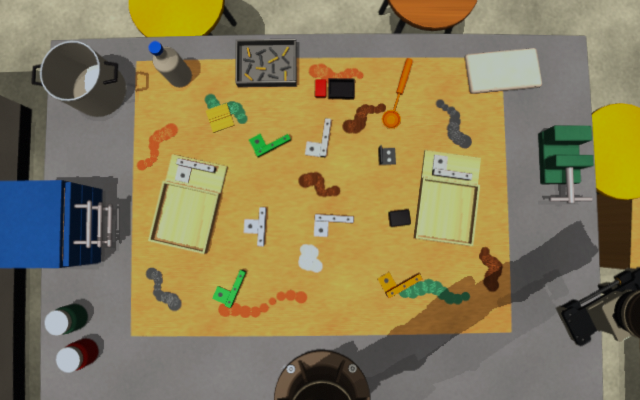

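View pics/side0.png

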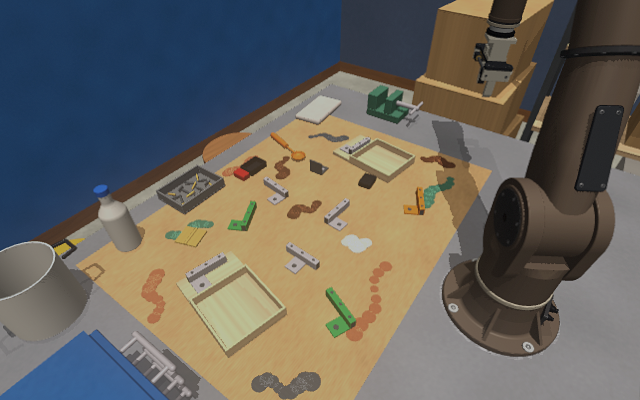

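The top view shows three steel pieces: (320,138), (334,222), and the mid-ear one to ignore at (258,226). The trays are at (187,215) and (447,210). In the side view the sample hands agree with the top view. I'll zoom in to confirm the hands and measure.

```bash
cat > h.py <<'E'
from rig import bot
import cv2,numpy as np
def ray(cam,uv,z):
    m=bot.camera_model(cam);K,k,T=m["K"],m["k1"],m["T"]
    d=(np.atleast_2d(uv).astype(float)-K[:2,2])/K[0,0]
    s=d.copy()
    for _ in range(20): s=d/(1+k*(s**2).sum(1,keepdims=True))
    D=np.c_[s[:,0],-s[:,1],-np.ones(len(s))]@T[:3,:3].T
    o=T[:3,3]
    return (o+D*((z-o[2])/D[:,2])[:,None])[:,:2]
E
python3 - <<'E'
from h import *
im=bot.read_camera("top")
hsv=cv2.cvtColor(im,cv2.COLOR_RGB2HSV)
g=((hsv[...,1]<45)&(hsv[...,2]>80)).astype(np.uint8)
g[:60]=0;g[300:]=0;g[:,:140]=0;g[:,505:]=0
n,l,s,c=cv2.connectedComponentsWithStats(g)
for i in range(1,n):
    if s[i,4]>60:
        print(s[i],c[i].round(1)); 
# tray masks: pale wood
w=((hsv[...,1]<125)&(hsv[...,1]>40)&(hsv[...,2]>140)&(hsv[...,0]>18)&(hsv[...,0]<40)).astype(np.uint8)
n,l,s,c=cv2.connectedComponentsWithStats(w)
for i in range(1,n):
    if s[i,4]>500:
        pts=np.argwhere(l==i)[:,::-1].astype(np.float32);r=cv2.minAreaRect(pts);print("tray",s[i],r,cv2.boxPoints(r).round(0).tolist())
a=cv2.resize(im[100:260,140:500],None,fx=2.2,fy=2.2,interpolation=cv2.INTER_CUBIC)
b=cv2.resize(im[110:245,300:365],None,fx=4,fy=4,interpolation=cv2.INTER_CUBIC)
cv2.imwrite("pics/a.png",a[...,::-1])
cv2.imwrite("pics/b.png",b[...,::-1])
E
```

```text
[236  60  60  23 920] [268.2  71.3]
[ 467   60   38   31 1043] [486.7  74. ]
[305 119  26  38 413] [319.5 142.5]
[433 155  39  25 441] [447.  168.8]
[175 159  40  24 450] [189.1 169.1]
[244 207  22  39 449] [256.7 225.9]
[314 214  40  23 460] [327.8 222.8]
[299 245  23  27 472] [309.4 258.3]
[150 271  12  15  81] [155.5 277.3]
[161 292  18   8 100] [168.1 296.4]
tray [   0    0  145   72 6279] ((72.0, 35.5), (144.0, 71.0), 0.0) [[0.0, 71.0], [0.0, 0.0], [144.0, 0.0], [144.0, 71.0]]
tray [ 244    0  146   34 4227] ((316.5, 16.5), (33.0, 145.0), 90.0) [[244.0, 0.0], [389.0, 0.0], [389.0, 33.0], [244.0, 33.0]]
tray [ 463    0  177  112 8825] ((551.0, 55.5), (111.0, 176.0), 90.0) [[463.0, 0.0], [639.0, 0.0], [639.0, 111.0], [463.0, 111.0]]
tray [ 416  150   65   96 4335] ((448.8048400878906, 197.756103515625), (58.74958038330078, 90.11212921142578), 6.34019136428833) [[415.0, 239.0], [425.0, 150.0], [483.0, 156.0], [473.0, 246.0]]
tray [ 148  155   79   99 4294] ((186.79412841796875, 203.32354736328125), (58.9361572265625, 91.43592834472656), 14.03624439239502) [[147.0, 241.0], [169.0, 152.0], [226.0, 166.0], [204.0, 255.0]]
tray [ 602  332   22   68 1198] ((612.5, 365.5), (67.0, 21.0), 90.0) [[602.0, 332.0], [623.0, 332.0], [623.0, 399.0], [602.0, 399.0]]
```

View pics/a.png

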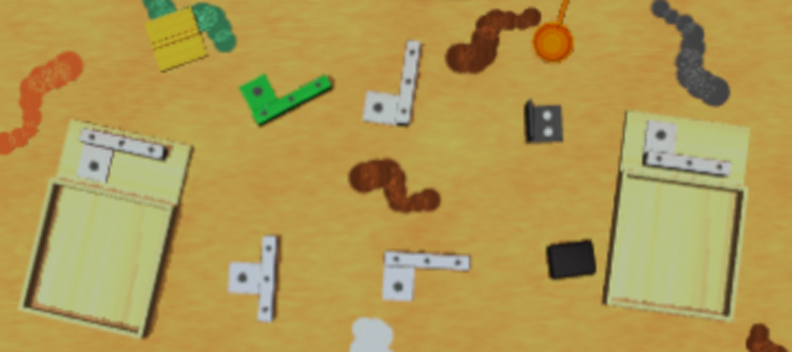

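View pics/b.png

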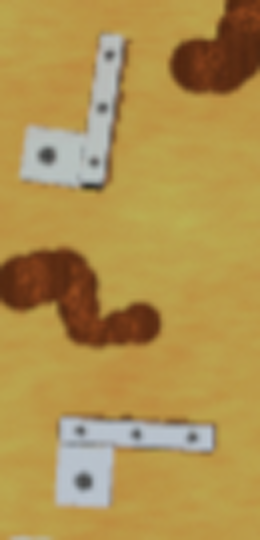

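Confirmed: the bracket at (325.5,136.8) is right-hand and the one at (333.6,218.2) is left-hand. The left tray (ear to −x) is at +y, and the right tray (ear to +x) is at −y. The pick is at the centre spine hole. I'll compute poses and start with the left bracket.

```bash
cat >> h.py <<'E'
from scipy.spatial.transform import Rotation as R
def A(p): return (np.array(p)+.5)/2.2-.5+[140,100]
def B(p): return (np.array(p)+.5)/4-.5+[300,110]
ang=lambda v:np.arctan2(v[1],v[0])
def spine(ear,mid,far):            # holes, ear end first
    p=ray("top",B([ear,mid,far]),.024); return p[1],ang(p[0]-p[2])
def tray(nl,nr,fr,fl):             # rim corners near-left, near-right, far-right, far-left
    p=ray("top",A([nl,nr,fr,fl]),.030)
    x=p[3]+p[2]-p[0]-p[1]; y=p[0]+p[3]-p[1]-p[2]
    print("tray dims",np.linalg.norm(x)/2,np.linalg.norm(y)/2,ang(x),ang(y)-np.pi/2)
    return p.mean(0),(ang(x)+ang(y)-np.pi/2)/2
brL=spine((80,430),(136,434),(192,437)); brR=spine((95,161),(102,107),(109,55))
trL=tray((22,308),(144,337),(178,206),(54,180)); trR=tray((604,304),(733,320),(746,188),(622,170))
def rot(yaw):
    c,s=np.cos(yaw),np.sin(yaw)
    return R.from_matrix([[c,s,0],[s,-c,0],[0,0,-1]]).as_rotvec()
def target(tr,off,dyaw):
    c,s=np.cos(tr[1]),np.sin(tr[1])
    return tr[0]+np.array([[c,-s],[s,c]])@off, tr[1]+dyaw
goL=target(trL,[.018,0],np.pi/2); goR=target(trR,[0,-.018],np.pi)
G=bot.grip_depth; UP=.20
# half turn of the tool leaving the last joint nearest mid-range
def pose(p,yaw,z,flip): return [*p,z],rot(yaw+flip*np.pi)
def run(br,go,flip,zg=.022):
    bot.move_gripper(.045)
    bot.movep(*pose(*br,UP,flip))
    bot.move_l([*br[0],zg+G],v=.12)
    bot.move_gripper(0)
    o=bot.read_opening(); print("opening",o,bot.read_clock())
    if abs(o-.016)>.004: return False
    bot.move_l([*br[0],UP],v=.15)
    bot.movep(*pose(*go,UP,flip))
    bot.move_l([*go[0],zg+G+.013],v=.15)
    print("contact",bot.move_l([*go[0],zg+G+.003],v=.03,contact_N=6),bot.read_eef_pos()-[0,0,G],bot.read_opening())
    bot.move_gripper(.036)
    bot.move_l([*go[0],UP],v=.15)
    print("done",bot.read_clock()); return True
E
python3 - <<'E'
from h import *
for n,(p,a) in dict(brL=brL,brR=brR,trL=trL,trR=trR,goL=goL,goR=goR).items(): print(n,p.round(4),np.degrees(a).round(1))
for n,ps in (("L",(brL,goL)),("R",(brR,goR))):
  for f in (0,1):
    for p in ps:
      for z in(UP,.07):
        q=bot.solve_ik(*pose(*p,z,f)); print(n,f,z,None if q is None else np.round(q,2))
E
```

```text
tray dims 0.15612895834857105 0.14982459628930717 -0.2432453281223278 -0.225743647405376
tray dims 0.1577556206602185 0.150972868235181 -0.14464613878049049 -0.1428647112706407
brL [ 0.4633 -0.0367] 85.9
brR [ 0.6771 -0.017 ] 172.0
trL [0.4701 0.3466] -13.4
trR [ 0.478  -0.3301] -8.2
goL [0.4876 0.3425] 76.6
goR [ 0.4754 -0.3479] 171.8
L 0 0.2 [ 0.38  0.34 -0.51  2.03  0.22  0.82 -0.34]
L 0 0.07 [ 0.26  0.54 -0.39  2.15  0.41  0.52 -0.51]
L 0 0.2 [-0.04  0.71 -1.05  1.7   0.68  1.14 -1.52]
L 0 0.07 [-0.24  0.76 -0.7   1.81  0.65  0.82 -1.5 ]
L 1 0.2 [-0.87  0.49  1.17  2.12 -0.59  0.9  -2.57]
L 1 0.07 [-0.78  0.84  1.14  2.23 -1.11  0.86 -2.1 ]
L 1 0.2 [-0.03  0.72 -1.07  1.7   0.69  1.15  1.61]
L 1 0.07 [-0.04  0.94 -1.08  1.79  0.96  1.04  1.41]
R 0 0.2 [ 0.37  0.71 -0.71  1.49  0.49  1.12  1.  ]
R 0 0.07 [ 0.37  0.86 -0.7   1.59  0.65  0.94  0.87]
R 0 0.2 [ 0.95  0.54 -0.58  1.74  0.35  0.97  1.65]
R 0 0.07 [ 0.89  0.7  -0.5   1.83  0.49  0.73  1.54]
R 1 0.2 [-0.01  0.6  -0.08  1.53  0.05  1.01 -1.81]
R 1 0.07 [-0.04  0.74 -0.02  1.63  0.02  0.77 -1.78]
R 1 0.2 [ 0.49  0.47  0.07  1.78 -0.04  0.9  -1.14]
R 1 0.07 [ 0.49  0.64  0.07  1.87 -0.07  0.63 -1.11]
```

Run:
```python
from h import *
run(brL,goL,0)
cv2.imwrite("pics/c.png",bot.read_camera("top")[...,::-1])
```

```text
tray dims 0.15612895834857105 0.14982459628930717 -0.2432453281223278 -0.225743647405376
tray dims 0.1577556206602185 0.150972868235181 -0.14464613878049049 -0.1428647112706407
opening 0.015601771078202414 4.9
contact True [0.48817185 0.34283712 0.02682702] 0.015677165006432965
done 10.1917
```

View pics/c.png

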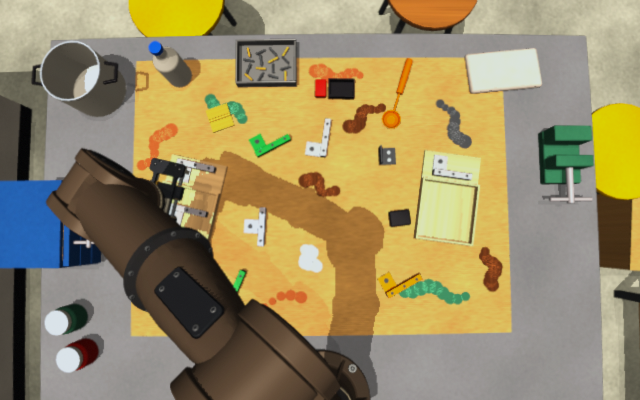

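The left bracket is gone from (334,222), and its spine now shows in the left tray near (190,212), partly hidden by the arm. The grasp and contact readings were good. Next is the right bracket, then a clear-view check.

Run:
```python
from h import *
if run(brR,goR,1): bot.set_joints([0.0,.0,0,1.3,0,1.3,-1])
im=bot.read_camera("top");s=bot.read_camera("side")
c=lambda a:cv2.resize(a,None,fx=3,fy=3,interpolation=cv2.INTER_CUBIC)
t=np.hstack([c(im[145:265,140:240]),c(im[145:265,400:500])])
w=np.vstack([t,cv2.resize(s[120:360,160:500],(600,240))])
cv2.imwrite("pics/d.png",w[...,::-1]);print(bot.read_clock())
```

```text
tray dims 0.15612895834857105 0.14982459628930717 -0.2432453281223278 -0.225743647405376
tray dims 0.1577556206602185 0.150972868235181 -0.14464613878049049 -0.1428647112706407
opening 0.015887545407992778 13.9833
contact True [ 0.47592113 -0.34830857  0.02673856] 0.015457971092255886
done 19.3
21.4917
```

View pics/d.png

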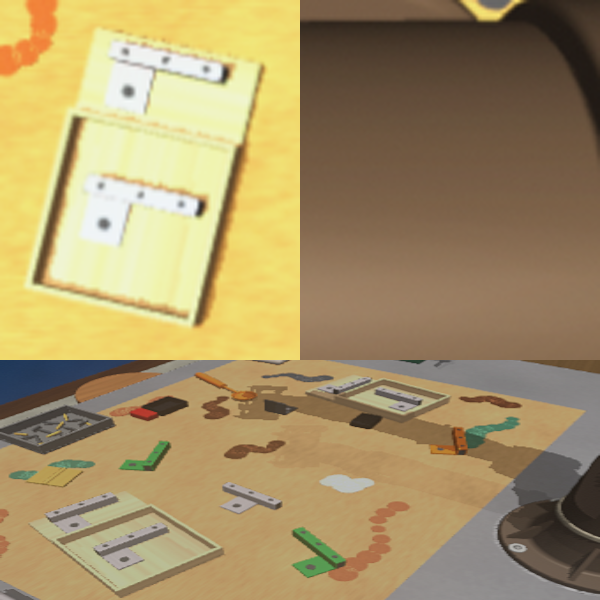

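The left bracket lies flat in its tray (crop centre about (140,195)), the same hand as its sample. The side view shows the right one inside its tray at (398,398), but the arm blocks the top view. I'll move clear and check.

Run:
```python
from h import *
bot.movep([.5,.05,.35],rot(np.pi))
im=bot.read_camera("top")
cv2.imwrite("pics/e.png",cv2.resize(im[130:260,380:510],None,fx=4,fy=4,interpolation=cv2.INTER_CUBIC)[...,::-1]);print(bot.read_clock())
```

```text
tray dims 0.15612895834857105 0.14982459628930717 -0.2432453281223278 -0.225743647405376
tray dims 0.1577556206602185 0.150972868235181 -0.14464613878049049 -0.1428647112706407
23.5667
```

View pics/e.png

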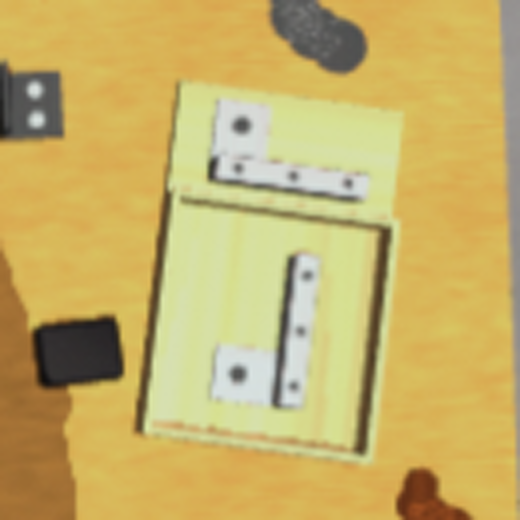

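The right-hand bracket lies flat inside the right tray, with its spine centre at crop (300,330) and its ear at (240,375), clear of the walls.

```bash
python3 -c "
from rig import bot
print(bot.hand_in())"
```

```text
the job is handed in; nothing more can be done
None
```

Both brackets are flat and released in the trays matching their hand, confirmed in the camera views, and the job was handed in shortly after 23.6 s on the robot's clock (limit 64 s); the hand-in call returned no verdict.

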